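Send the dessert cup down the serving slide past its spring catch

TASK

With the fingertips, push the blue carrier, with the paper cup standing in it, along the serving slide until it is up against the black end stop. A spring catch blocks the way: press the long red bar fully down with the fingertips behind the carrier and keep it down all the while you push the carrier past the yellow pin to the stop, then let the bar spring up so that the pin locks the carrier there. Do not lift the carrier, do not touch the cup, and leave the other things on the counter where they are.

Things in the scene. Friction and masses are not known exactly. Their poses are not given: they have to be found in the camera images.
- track: steel slide fixed to the counter, 106 wide (its x) x 380 long (its y) x 60 high; origin at the centre of its underside, z up. The carrier slides along its +y. Two rails with tops at z 49 carry the carrier; outer guides reach z 60. Between the rails is an open gutter 64 wide in which the red release bar lies
- track_tail (a point): point on the track's centre line at its open tail end, y = -190 in the track frame, at rail height (z 49)
- stop_face (a point): point on the track's centre line on the face of the black end stop that the carrier must reach, y = +180 in the track frame, at rail height (z 49). The stop is 106 wide and 76 high
- catch (a joint): travel of the red spring catch in m: 0 = up (pin blocks or locks), grows as the bar is pressed straight down, 0.018 = fully down. It takes about 3.5 N to start and 9 N fully down, and springs back when let go. The pin is safely below the carrier from 0.016 on
- bar_end (a point): centre of the red release bar's top 13 mm from its tail end. The bar is part of the catch, 40 wide, flat, on the track's centre line, from y = -178 to +126 in the track frame; its top is at z 45 when up, 27 when fully down. It can be pressed anywhere along its length and fingertips can slide along it; the carrier passes 4 mm above it
- pin_top (a point): top of the yellow catch pin (12 wide x 10 long), at y = +119 in the track frame; z 63 when up, 45 fully down. The carrier's slab has two slots 20 wide for it: y = +35 to +61 in the carrier frame (wrong notch, the pin must not come up in it) and y = +5 to +23 (the right one, over the pin when the carrier is at the stop; the pin can rise there only within about 4 mm of the stop)
- carrier: loose blue carrier, about 0.45 kg, lying on the rails; origin at the underside of its slab, on the centre line, axes as the track's. Slab 90 wide x 150 long x 8 thick from y = -75 to +75, then a tail 30 wide back to y = -125. With its front edge against the end stop the origin is at y = +105 in the track frame. Socket ring for the cup: outer radius 37, up to z 26, at y = -38
- push_face (a point): middle of the back face of the carrier's upright push plate (56 wide, 6 thick, z 0 to 26 in the carrier frame), at y = -125 and z 13 in the carrier frame; push here towards +y. At the start it lies about 48 to 83 mm ahead of the bar's tail end
- front_edge (a point): middle of the carrier's front edge, y = +75 in the carrier frame; at the start 9 to 44 mm short of the pin
- cup: loose paper cup standing in the carrier's socket: white with green foot, 85 high, radius 28 at the foot and 38 at the rim; origin at the centre of its underside, which is at y = -38, z = 8 in the carrier frame; its rim is 142 above the counter
- spare_cup_mid (a point): centre of a second, same paper cup that stands on the counter beside the slide; bystander, 85 high, radius 38
- biscuit_tin_mid (a point): centre of a red and white tin on the counter; bystander, 130 high, radius 36
- sauce_jar_mid (a point): centre of an amber jar with white cap on the counter on the robot's side of the slide; bystander, 70 high, radius 27
Things that resemble listed ones, but are neither listed nor needed, are in the scene too. What is shaped like the cup but purple is not meant. Of the things shaped like the carrier, the blue one is meant.

How it is judged:
By the outcome, as a careful person would: the job done as asked, in the order asked, and still so for the second after the job is handed in, with the robot touching nothing.
It also fails if it takes over 38 s, if anything falls off the work surface, if the arm or the gripper's body presses on something with over 40 N, if the wrist force passes 120 N, or if a joint passes its speed limit or range.

ROBOT

A 7-joint arm with a two-finger parallel gripper is mounted at the origin on the work surface. World frame = base frame: x ahead of the robot, y to its left, z up, the work surface at z = 0. Lengths are in m, angles in rad, forces in N, time in s.
With the tool pointing down it reaches from about 0.425 to 0.8 m from the base axis. Payload 8.3 kg.
Tool frame: the origin (TCP) lies on the mounting face of the last link; the fingertips stand 173 mm ahead of it and the grasp point (between the pads) lies 155 mm ahead of it; z points along the fingers, y is the direction in which the jaws open and shut (so a half turn about z gives the same grasp; the last joint's range is limited). The gripper opens to 85 mm and grips with 20 to 120 N. Pads are 22 mm wide; open, the fingers measure 114 mm over their backs; the gripper's body (76 mm by 85 mm) begins 54 mm behind the grasp point. The pads swing forward as they close: fully open they stand 13 mm farther back than shut.
Start: joints at [1.182, 0.383, 0.016, 1.37, -0.006, 1.388, -0.046], TCP at [0.2, -0.592, 0.405] pointing down, gripper open.
Joint ranges: [-2.95, 2.95], [-0.25, 2.06], [-1.52, 1.56], [0.18, 2.33], [-1.44, 4.58], [0.02, 2.06], [-3.01, 3.01]. Speed limits (rad/s): [2.39, 2.39, 3.01, 3.01, 3.14, 3.14, 3.14].

INTERFACE

Orientations are given as a rotation vector (axis times angle).
In Python, from station import bot, get_image, job_done gives the robot as it stands.
- The arm moves only by the shell command python3 -m inch 'ROWS' [FORCE]. ROWS is JSON, a list of rows, each an object with "translation": the shift along the tool's x, y, z normalised to -1 to 1, where 1 is 500 mm, a list of three; "delta_rot": the turn, a rotation vector about the tool's x, y, z normalised to -1 to 1, where 1 is 90 degrees, a list of three; "hand": the closure, from -1 (fully open) to 1 (shut). A call has exactly 10 rows; each row is the pose to reach, as a shift and turn from the pose commanded when the call began, along the tool's axes at that moment; what a row does not reach only later rows make up. A row lasts 1/12 s, in which the tool goes at most 41.7 mm and 7.16 degrees, less where a joint would pass 70% of its speed; a pose out of reach is approached as far as the arm can. A call with a number of a shift or a turn outside -1 to 1 is refused whole. A call with a gripper value outside its range is refused whole. The fingers move at their own pace and stop on an object; FORCE is the grip in N (left out, the last holds). Time passes only in rows, so rows that repeat a pose let the fingers close, or fill a call up. It gives the time, the measured TCP pose, the force and the opening at its end, in the units of the state.
- bot.observe(): the state, without advancing time (a new reading comes with each control period).
- get_image(name): name is "scene" or "top"; returns a dict with "image" (480x640x3 uint8, blue, green, red), "K" (3x3 intrinsics, pixels), "R" (3x3) and "t" (3): a world point X has camera coordinates R X + t. Camera axes: x right, y down, z forward; pixel columns grow to the right and rows downward; lengths in m; the calibration is good to about 2 mm. A picture is of the moment at which its call begins. There is no depth.
- job_done(): hands the job in, once; it reports no verdict.
The state is a dict: "time": time; "joint_pos": joint angles; "qd": joint speeds; "tau": joint torques, N m; "ee_pos": TCP position; "eef_rot": TCP orientation; "force": force on the tool from outside, world axes, zero at the start; "ft_torque": the same for the moment, N m; "opening": finger opening in m.
Only numpy, scipy, OpenCV 4.12 (cv2) and the standard library are available. Lean on these libraries where they do the work, as an engineer would, in place of code of your own. Each camera call takes 0.05 s, during which the arm holds its last target. There are 200 camera calls.

## Working session

There is one attempt and no reset: what is moved stays moved. The work goes in short steps, Python scripts to look and compute and a shell command to move; the robot and the scene stay as the last step left them, time stands still between calls to the robot, and variables do not carry over. Pictures are saved under pics/ and viewed, about 8 in all and at most 12, crops included, and the job is handed in when it is done.

```bash
ls; mkdir -p pics
python3 - <<'E'
from station import bot,get_image
import cv2,pickle
for n in("scene","top"):
    d=get_image(n); cv2.imwrite(f"pics/{n}0.png",d["image"]); pickle.dump(d,open(f"{n}0.pkl","wb"))
    print(n,d["K"],d["R"],d["t"])
print(bot.observe())
E
```

```text
pics
scene [[452.97325554   0.         325.22081429]
 [  0.         452.97325554 244.85369997]
 [  0.           0.           1.        ]] [[-0.35858313  0.93345888  0.00852442]
 [ 0.74094651  0.29016135 -0.605644  ]
 [-0.56781722 -0.21085758 -0.79569006]] [ 0.18656561 -0.37669277  1.08871879]
top [[618.73237776   0.         323.63170998]
 [  0.         618.73237776 234.28875302]
 [  0.           0.           1.        ]] [[-0.00458727 -0.99983638  0.01749789]
 [-0.99099775  0.00220406 -0.13386042]
 [ 0.13379995 -0.01795443 -0.99084571]] [0.0090227  0.54688564 0.99506065]
{'time': 0.1, 'joint_pos': array([ 1.1821296 ,  0.38418488,  0.01637876,  1.37103265, -0.00627032,
        1.38821232, -0.04652888]), 'qd': array([-0.00080173, -0.0023162 , -0.00027501, -0.00330128,  0.00021312,
        0.00104045, -0.00050283]), 'tau': array([ 3.69146524e-03, -6.29127860e+01,  8.47592968e-01, -3.72754991e+01,
        1.66735717e-02,  1.04974344e-02, -3.06490756e-05]), 'ee_pos': array([ 0.20001012, -0.59198298,  0.40376687]), 'eef_rot': array([-3.09827046e+00, -5.09225817e-01,  5.44177952e-04]), 'force': array([-0.16914981, -0.10274701,  0.99282921]), 'ft_torque': array([-0.00227128, -0.00848779, -0.01446087]), 'opening': 0.08561492577940714}
```

View pics/scene0.png

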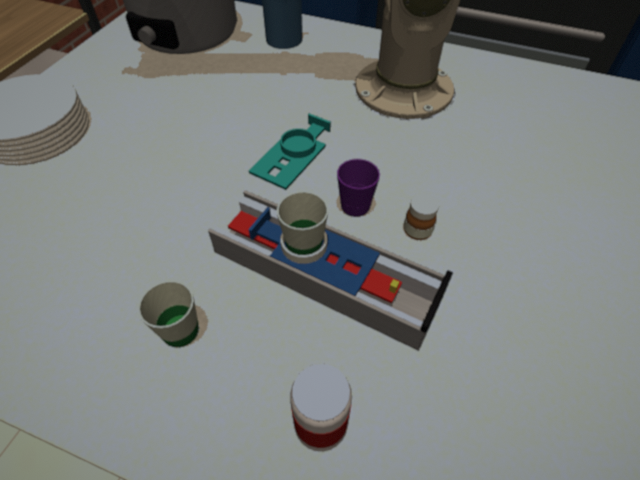

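View pics/top0.png

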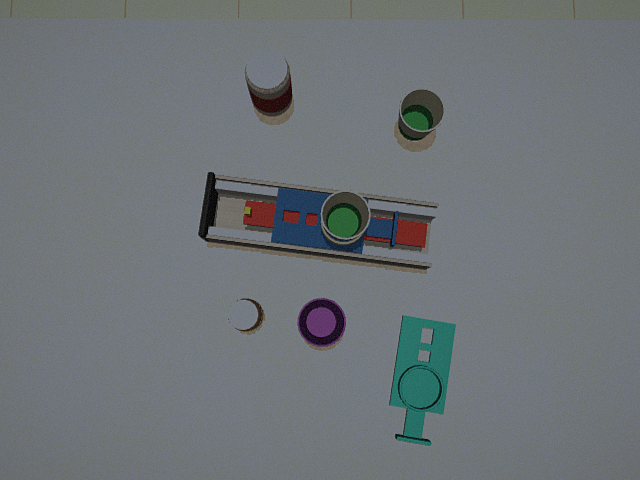

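The top view shows the track running from its tail at about (433,236) to the stop at about (212,206), with the pin at (248,211), the push plate at (394,229) and the bar's tail at (427,235). I'll enlarge it to read these more closely.

```bash
cat > h.py <<'E'
import numpy as np,pickle,cv2
def ray(d,u,v,z):
    R,t,K=map(np.asarray,(d["R"],d["t"],d["K"]))
    c=-R.T@t.ravel(); r=R.T@np.linalg.inv(K)@[u,v,1]
    return c+r*(z-c[2])/r[2]
def proj(d,X):
    p=np.asarray(d["K"])@(np.asarray(d["R"])@X+np.asarray(d["t"]).ravel()); return p[:2]/p[2]
E
python3 - <<'E'
import cv2
a=cv2.imread("pics/top0.png")[160:280,190:450]
cv2.imwrite("pics/top0c.png",cv2.resize(a,None,fx=3,fy=3,interpolation=cv2.INTER_CUBIC))
E
```

```text
(no output)
```

View pics/top0c.png

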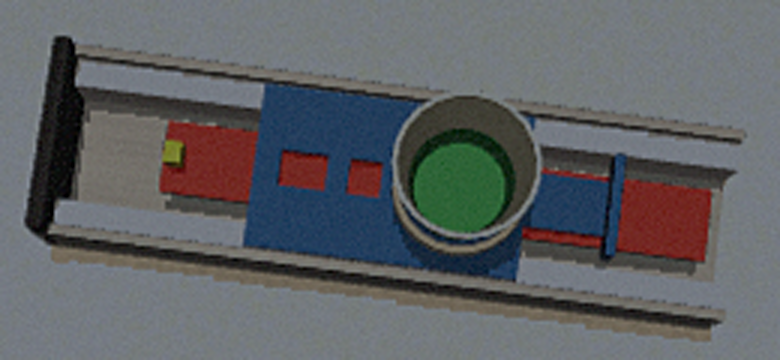

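The crop shows the bar's tail corners at crop (713,190) and (706,263), its front corners at (167,122) and (161,192), and the pin at (173,152). The push plate's top edge runs from (626,155) to (615,257), and the slab's front corners are at (264,83) and (244,247).

Run:
```python
from h import *
from scipy.optimize import least_squares
d=pickle.load(open("top0.pkl","rb")); s=pickle.load(open("scene0.pkl","rb"))
# track-frame points, crop px
P=[((20,-178,45),(706,263)),((-20,-178,45),(713,190)),((20,126,45),(161,192)),((-20,126,45),(167,122)),
   ((0,119,63),(173,147)),((53,-190,60),(723,318)),((-53,-190,60),(745,133))]
# robot side is image bottom = world -x ; track +y = world +y => track x = world x => near side is -x
P=[((-p[0],p[1],p[2]),q) for p,q in P]
C=[((-45,75,57),(244,247)),((45,75,57),(264,83)),((-28,-125,75),(615,258)),((28,-125,75),(627,155))]
full=lambda q:np.array([190+(q[0]-1)/3,160+(q[1]-1)/3])
def T(p,k):
    x,y,a=k[:3];c,s_=np.cos(a),np.sin(a)
    return np.array([x+c*p[0]-s_*p[1],y+s_*p[0]+c*p[1],p[2]])
def f(k):
    r=[proj(d,T(np.array(p)/1e3,k))-full(q) for p,q in P]
    r+=[proj(d,T((np.array(p)+[0,1e3*k[3],0])/1e3,k))-full(q) for p,q in C]
    return np.concatenate(r)
o=least_squares(f,[.5,0,0,0]);k=o.x
print(k,"yawdeg",np.degrees(k[2]));print(o.fun.reshape(-1,2).round(1).tolist())
np.save("k.npy",k)
for n,p in dict(tail=(0,-190,49),stop=(0,180,49),barend=(0,-165,45),pin=(0,119,63),push=(0,k[3]*1e3-125,62),cup=(0,k[3]*1e3-38,142)).items():
    X=T(np.array(p)/1e3,k);print(n,X.round(4),np.hypot(*X[:2]).round(3),"scene px",proj(s,X).round(0),"top",proj(d,X).round(0))
print("push ahead of bar tail",k[3]*1e3-125+178,"front short of pin",114-(k[3]*1e3+75))
for n,uv,z in(("spare",(421,107),.085),("tin",(267,70),.13),("jar",(243,315),.07),("purple",(322,318),.085)):print(n,ray(d,*uv,z).round(3))
```

```text
[ 5.67638274e-01  1.41015902e-02 -1.32296557e-01 -1.99617347e-04] yawdeg -7.5800343407685045
[[-0.4, -0.4], [-0.2, 0.2], [-1.0, -0.4], [0.5, -0.6], [-0.2, 1.5], [0.8, 1.2], [0.2, -0.9], [-0.5, -0.7], [0.4, 0.2], [0.2, -0.2], [0.0, 0.0]]
tail [ 0.5426 -0.1742  0.049 ] 0.57 scene px [226. 213.] top [434. 236.]
stop [0.5914 0.1925 0.049 ] 0.622 scene px [429. 304.] top [211. 207.]
barend [ 0.5459 -0.1495  0.045 ] 0.566 scene px [238. 220.] top [418. 234.]
pin [0.5833 0.1321 0.063 ] 0.598 scene px [393. 282.] top [247. 210.]
push [ 0.5511 -0.11    0.062 ] 0.562 scene px [257. 222.] top [396. 229.]
cup [ 0.5626 -0.0238  0.142 ] 0.563 scene px [300. 209.] top [345. 215.]
push ahead of bar tail 52.80038265279215 front short of pin 39.19961734720785
spare [ 0.751 -0.153  0.085]
tin [0.795 0.097 0.13 ]
jar [0.414 0.136 0.07 ]
purple [0.409 0.011 0.085]
```

```bash
cat > go.py <<'E'
# prints: track-frame tip/TCP, and shift (tool axes, units of 500mm) to a track-frame target (mm) + yaw error
import sys,numpy as np
from station import bot
from scipy.spatial.transform import Rotation as Ro
k=np.load("k.npy");a=k[2];S=Ro.from_euler('z',a)
o=bot.observe();R=Ro.from_rotvec(o["eef_rot"]);p=o["ee_pos"]
q=S.inv().apply(p-[k[0],k[1],0])*1e3
M=R.as_matrix();t=np.array([-np.sin(a),np.cos(a),0])
print("t",round(o["time"],2),"TCP trk mm",q.round(1),"F trk",S.inv().apply(o["force"]).round(1),"tq",np.round(o["ft_torque"],2),"open",round(o["opening"],4))
D=np.column_stack([t,S.apply([1,0,0]),[0,0,-1]])
print("rot err (units)",((R.inv()*Ro.from_matrix(D)).as_rotvec()/(np.pi/2)).round(4))
if len(sys.argv)>3:
    g=np.array(list(map(float,sys.argv[1:4])))
    print("shift",(R.inv().apply(S.apply((g-q)/1e3))/.5).round(4))
E
python3 -m inch '[{"translation":[0.063,-0.042,0],"delta_rot":[0,0,-0.07],"hand":1},{"translation":[0.126,-0.084,0],"delta_rot":[0,0,-0.14],"hand":1},{"translation":[0.189,-0.126,0],"delta_rot":[0,0,-0.21],"hand":1},{"translation":[0.252,-0.168,0],"delta_rot":[0,0,-0.28],"hand":1},{"translation":[0.315,-0.21,0],"delta_rot":[0,0,-0.35],"hand":1},{"translation":[0.378,-0.252,0],"delta_rot":[0,0,-0.42],"hand":1},{"translation":[0.441,-0.294,0],"delta_rot":[0,0,-0.49],"hand":1},{"translation":[0.504,-0.336,0],"delta_rot":[0,0,-0.56],"hand":1},{"translation":[0.567,-0.378,0],"delta_rot":[0,0,-0.63],"hand":1},{"translation":[0.63,-0.42,0],"delta_rot":[0,0,-0.7],"hand":1}]' 40; python3 go.py 0 -152 300
```

```text
time: 0.93
ee_pos: [0.4319, -0.2906, 0.4045]
eef_rot: [-2.371, -2.06, 0.0]
force: [-0.2, -0.8, 0.8]
opening: -0.0004
t 0.93 TCP trk mm [ -94.3 -320.   404.5] F trk [-0.1 -0.8  0.8] tq [-0.03 -0.03 -0.04] open -0.0004
rot err (units) [-0.0002 -0.     -0.0049]
shift [0.3374 0.1862 0.209 ]
```

```bash
python3 -m inch '[{"translation":[0.05,0.025,0.02],"delta_rot":[0,0,-0.004],"hand":1},{"translation":[0.1,0.05,0.04],"delta_rot":[0,0,-0.004],"hand":1},{"translation":[0.15,0.08,0.07],"delta_rot":[0,0,-0.004],"hand":1},{"translation":[0.2,0.11,0.1],"delta_rot":[0,0,-0.004],"hand":1},{"translation":[0.25,0.14,0.13],"delta_rot":[0,0,-0.004],"hand":1},{"translation":[0.29,0.16,0.16],"delta_rot":[0,0,-0.004],"hand":1},{"translation":[0.32,0.175,0.19],"delta_rot":[0,0,-0.004],"hand":1},{"translation":[0.33,0.182,0.205],"delta_rot":[0,0,-0.004],"hand":1},{"translation":[0.33,0.182,0.205],"delta_rot":[0,0,-0.004],"hand":1},{"translation":[0.33,0.182,0.205],"delta_rot":[0,0,-0.004],"hand":1}]'; python3 go.py 0 -152 230
python3 - <<'E'
from station import get_image
import cv2,pickle
d=get_image("top");pickle.dump(d,open("top1.pkl","wb"))
a=d["image"][140:300,290:490]; b=get_image("scene")["image"][120:280,180:380]
cv2.imwrite("pics/1.png",cv2.resize(cv2.hconcat([a,b]),None,fx=2,fy=2,interpolation=cv2.INTER_CUBIC))
E
```

```text
time: 1.77
ee_pos: [0.5449, -0.1431, 0.302]
eef_rot: [-2.37, -2.061, 0.002]
force: [-0.9, -0.8, 0.5]
opening: 0.0001
t 1.77 TCP trk mm [  -1.8 -158.8  302. ] F trk [-0.8 -0.9  0.5] tq [-0.04  0.03  0.07] open 0.0001
rot err (units) [-0.0008  0.0002 -0.0046]
shift [0.0137 0.0038 0.144 ]
```

View pics/1.png

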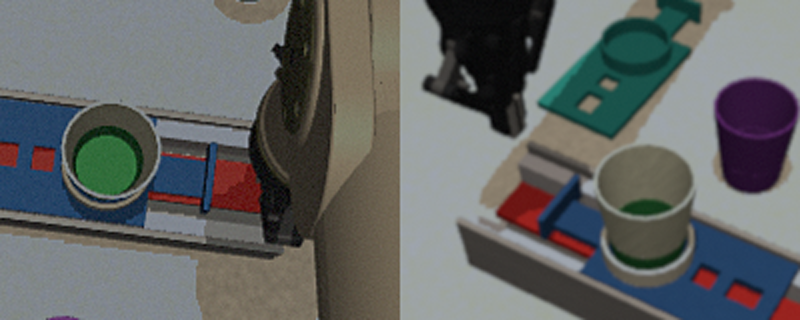

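The tool is shut and hangs over the bar tail, behind the plate. The fingertips are at about (236,186) in the scene view and nothing has moved.

```bash
python3 -m inch '[{"translation":[0.004,0.002,0.03],"delta_rot":[0,0,-0.004],"hand":1},{"translation":[0.008,0.004,0.06],"delta_rot":[0,0,-0.004],"hand":1},{"translation":[0.012,0.004,0.09],"delta_rot":[0,0,-0.004],"hand":1},{"translation":[0.013,0.004,0.115],"delta_rot":[0,0,-0.004],"hand":1},{"translation":[0.013,0.004,0.13],"delta_rot":[0,0,-0.004],"hand":1},{"translation":[0.013,0.004,0.14],"delta_rot":[0,0,-0.004],"hand":1},{"translation":[0.013,0.004,0.14],"delta_rot":[0,0,-0.004],"hand":1},{"translation":[0.013,0.004,0.14],"delta_rot":[0,0,-0.004],"hand":1},{"translation":[0.013,0.004,0.14],"delta_rot":[0,0,-0.004],"hand":1},{"translation":[0.013,0.004,0.14],"delta_rot":[0,0,-0.004],"hand":1}]'; python3 go.py 0 -152 200
python3 - <<'E'
from station import get_image
import cv2,pickle
a=get_image("top")["image"][140:300,290:490]; b=get_image("scene")["image"][120:280,180:380]
cv2.imwrite("pics/2.png",cv2.resize(cv2.hconcat([a,b]),None,fx=2,fy=2,interpolation=cv2.INTER_CUBIC))
E
```

```text
time: 2.7
ee_pos: [0.5485, -0.1362, 0.2331]
eef_rot: [2.363, 2.068, 0.001]
force: [0.7, 1.1, -0.6]
opening: 0.0004
t 2.7 TCP trk mm [   0.8 -151.5  233.1] F trk [ 0.5  1.2 -0.6] tq [ 0.04 -0.    0.03] open 0.0004
rot err (units) [ 0.0009  0.0001 -0.0004]
shift [-0.0009 -0.0017  0.0662]
```

View pics/2.png

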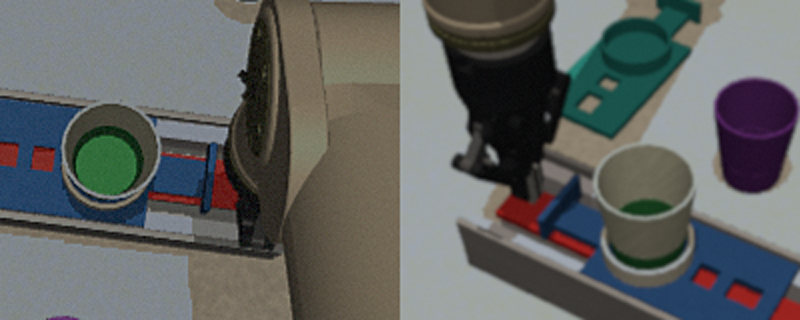

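Run:
```python
from h import *
from scipy.spatial.transform import Rotation as Ro
d=pickle.load(open("scene0.pkl","rb"));k=np.load("k.npy")
R,t,K=map(np.asarray,(d["R"],d["t"],d["K"]));c=-R.T@t.ravel();S=Ro.from_euler('z',k[2]).inv()
for n,u,v in(("Lbot",458,168),("Lbot2",475,172),("Rbot",553,140),("tip",525,197),("tipR",541,195)):
    r=R.T@np.linalg.inv(K)@[180+(u-400)/2,120+v/2,1]
    C=S.apply(c-[k[0],k[1],0])*1e3;r=S.apply(r)
    for y in(-165,-152,-140):print(n,y,(C+r*(y-C[1])/r[1]).round(0))
```

```text
Lbot -165 [  53. -165.  136.]
Lbot -152 [  64. -152.  153.]
Lbot -140 [  75. -140.  170.]
Lbot2 -165 [  38. -165.  117.]
Lbot2 -152 [  50. -152.  135.]
Lbot2 -140 [  61. -140.  152.]
Rbot -165 [ -59. -165.   65.]
Rbot -152 [ -44. -152.   85.]
Rbot -140 [ -29. -140.  104.]
tip -165 [ -10. -165.   38.]
tip -152 [   3. -152.   59.]
tip -140 [  16. -140.   79.]
tipR -165 [ -31. -165.   20.]
tipR -152 [ -16. -152.   42.]
tipR -140 [  -3. -140.   62.]
```

Tip height reads about 59 mm against 60 expected, and the knuckles are clear of the guides. Next I press partway and check the force.

```bash
python3 -m inch '[{"translation":[0,-0.001,0.008],"delta_rot":[0,0,0],"hand":1},{"translation":[0,-0.001,0.016],"delta_rot":[0,0,0],"hand":1},{"translation":[0,-0.001,0.024],"delta_rot":[0,0,0],"hand":1},{"translation":[0,-0.001,0.03],"delta_rot":[0,0,0],"hand":1},{"translation":[0,-0.001,0.034],"delta_rot":[0,0,0],"hand":1},{"translation":[0,-0.001,0.038],"delta_rot":[0,0,0],"hand":1},{"translation":[0,-0.001,0.042],"delta_rot":[0,0,0],"hand":1},{"translation":[0,-0.001,0.042],"delta_rot":[0,0,0],"hand":1},{"translation":[0,-0.001,0.042],"delta_rot":[0,0,0],"hand":1},{"translation":[0,-0.001,0.042],"delta_rot":[0,0,0],"hand":1}]'; python3 go.py 0 -152 200
```

```text
time: 3.63
ee_pos: [0.5475, -0.136, 0.2114]
eef_rot: [-2.364, -2.069, 0.0]
force: [-2.9, -0.4, 5.8]
opening: 0.0002
t 3.63 TCP trk mm [-1.000e-01 -1.515e+02  2.114e+02] F trk [-2.9 -0.8  5.8] tq [ 0.08  0.62 -0.03] open 0.0002
rot err (units) [-0.0002  0.0001 -0.0003]
shift [-0.0011  0.0003  0.0228]
```

```bash
python3 -m inch '[{"translation":[0,0,0.005],"delta_rot":[0,0,0],"hand":1},{"translation":[0,0,0.01],"delta_rot":[0,0,0],"hand":1},{"translation":[0,0,0.015],"delta_rot":[0,0,0],"hand":1},{"translation":[0,0,0.018],"delta_rot":[0,0,0],"hand":1},{"translation":[0,0,0.021],"delta_rot":[0,0,0],"hand":1},{"translation":[0,0,0.023],"delta_rot":[0,0,0],"hand":1},{"translation":[0,0,0.025],"delta_rot":[0,0,0],"hand":1},{"translation":[0,0,0.026],"delta_rot":[0,0,0],"hand":1},{"translation":[0,0,0.026],"delta_rot":[0,0,0],"hand":1},{"translation":[0,0,0.026],"delta_rot":[0,0,0],"hand":1}]'; python3 go.py 0 -152 200
```

```text
time: 4.47
ee_pos: [0.5477, -0.1359, 0.2002]
eef_rot: [2.363, 2.069, -0.0]
force: [-10.4, 1.2, 23.3]
opening: 0.0003
t 4.47 TCP trk mm [  -0.  -151.3  200.2] F trk [-10.5  -0.2  23.3] tq [ 0.31  2.25 -0.  ] open 0.0003
rot err (units) [ 0.0003  0.0005 -0.0003]
shift [-0.0014  0.      0.0004]
```

The bar is bottomed at 23 N with the tips at about z 27. Now I push slowly and check z and force after each call.

```bash
python3 -m inch '[{"translation":[0.005,0,0],"delta_rot":[0,0,0],"hand":1},{"translation":[0.011,0,0],"delta_rot":[0,0,0],"hand":1},{"translation":[0.017,0,0],"delta_rot":[0,0,0],"hand":1},{"translation":[0.022,0,0],"delta_rot":[0,0,0],"hand":1},{"translation":[0.026,0,0],"delta_rot":[0,0,0],"hand":1},{"translation":[0.03,0,0],"delta_rot":[0,0,0],"hand":1},{"translation":[0.035,0,0],"delta_rot":[0,0,0],"hand":1},{"translation":[0.04,0,0],"delta_rot":[0,0,0],"hand":1},{"translation":[0.046,0,0],"delta_rot":[0,0,0],"hand":1},{"translation":[0.052,0,0],"delta_rot":[0,0,0],"hand":1}]'; python3 go.py 0 -31 200
python3 - <<'E'
from station import get_image
import cv2,pickle
a=get_image("top")["image"][140:300,190:450]; b=get_image("scene")["image"][160:320,200:440]
cv2.imwrite("pics/3.png",cv2.resize(cv2.hconcat([a,b]),None,fx=1.6,fy=1.6,interpolation=cv2.INTER_CUBIC))
E
```

```text
time: 5.3
ee_pos: [0.5519, -0.1152, 0.2004]
eef_rot: [2.363, 2.058, -0.002]
force: [-1.7, -14.4, 14.5]
opening: -0.0
t 5.3 TCP trk mm [   1.5 -130.2  200.4] F trk [  0.3 -14.5  14.5] tq [-3.    0.46  0.04] open -0.0
rot err (units) [ 0.0032  0.004  -0.0036]
shift [ 0.1984 -0.0041 -0.0004]
```

View pics/3.png

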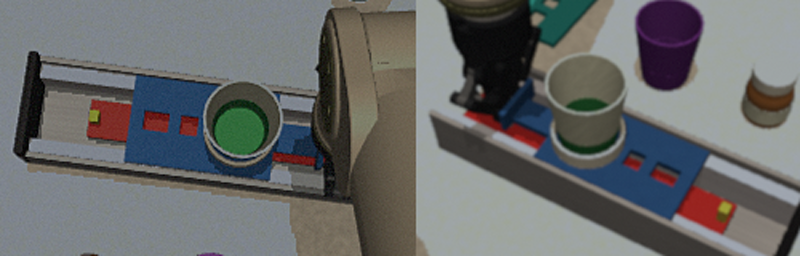

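The fingers now touch the plate and the carrier has moved about 3 mm. The pin is down, looking flush with the bar at (94,116) in the left half. I'll continue with slightly more press.

```bash
python3 -m inch '[{"translation":[0.007,0,0.002],"delta_rot":[0,0,0],"hand":1},{"translation":[0.014,-0.001,0.002],"delta_rot":[0,0,0],"hand":1},{"translation":[0.021,-0.002,0.002],"delta_rot":[0,0,0],"hand":1},{"translation":[0.028,-0.003,0.002],"delta_rot":[0,0,0],"hand":1},{"translation":[0.035,-0.003,0.002],"delta_rot":[0,0,0],"hand":1},{"translation":[0.042,-0.003,0.002],"delta_rot":[0,0,0],"hand":1},{"translation":[0.049,-0.003,0.002],"delta_rot":[0,0,0],"hand":1},{"translation":[0.056,-0.003,0.002],"delta_rot":[0,0,0],"hand":1},{"translation":[0.063,-0.003,0.002],"delta_rot":[0,0,0],"hand":1},{"translation":[0.07,-0.003,0.002],"delta_rot":[0,0,0],"hand":1}]'; python3 go.py 0 -31 200
```

```text
time: 6.23
ee_pos: [0.5558, -0.0815, 0.2003]
eef_rot: [2.363, 2.055, -0.002]
force: [-2.7, -18.1, 19.5]
opening: -0.0002
t 6.23 TCP trk mm [  0.9 -96.3 200.3] F trk [ -0.3 -18.3  19.5] tq [-3.91  0.49 -0.05] open -0.0002
rot err (units) [ 0.0045  0.0048 -0.0045]
shift [ 0.1306 -0.0026 -0.0003]
```

```bash
python3 -m inch '[{"translation":[0.008,0,0],"delta_rot":[0,0,0],"hand":1},{"translation":[0.016,0,0],"delta_rot":[0,0,0],"hand":1},{"translation":[0.024,-0.001,0],"delta_rot":[0,0,0],"hand":1},{"translation":[0.032,-0.001,0],"delta_rot":[0,0,0],"hand":1},{"translation":[0.04,-0.001,0],"delta_rot":[0,0,0],"hand":1},{"translation":[0.048,-0.001,0],"delta_rot":[0,0,0],"hand":1},{"translation":[0.056,-0.001,0],"delta_rot":[0,0,0],"hand":1},{"translation":[0.064,-0.001,0],"delta_rot":[0,0,0],"hand":1},{"translation":[0.072,-0.001,0],"delta_rot":[0,0,0],"hand":1},{"translation":[0.08,-0.001,0],"delta_rot":[0,0,0],"hand":1}]'; python3 go.py 0 -31 200
python3 - <<'E'
from station import get_image
import cv2,pickle
a=get_image("top")["image"][140:300,190:450]; b=get_image("scene")["image"][160:320,210:450]
cv2.imwrite("pics/4.png",cv2.resize(cv2.hconcat([a,b]),None,fx=1.6,fy=1.6,interpolation=cv2.INTER_CUBIC))
E
```

```text
time: 7.07
ee_pos: [0.5609, -0.042, 0.2004]
eef_rot: [2.363, 2.054, -0.002]
force: [-2.8, -19.2, 21.4]
opening: -0.0001
t 7.07 TCP trk mm [  0.7 -56.5 200.4] F trk [ -0.3 -19.4  21.4] tq [-4.12  0.57 -0.01] open -0.0001
rot err (units) [ 0.0046  0.0049 -0.0047]
shift [ 0.0509 -0.0018  0.0004]
```

View pics/4.png

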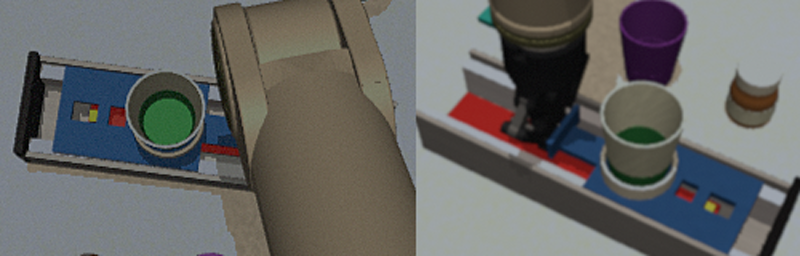

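The pin shows inside the front slot, still down, and the carrier is about 25 mm short of the stop. Next is the last stretch, slower.

```bash
python3 -m inch '[{"translation":[0.007,0,0],"delta_rot":[0,0,0],"hand":1},{"translation":[0.014,0,0],"delta_rot":[0,0,0],"hand":1},{"translation":[0.021,-0.001,0],"delta_rot":[0,0,0],"hand":1},{"translation":[0.027,-0.001,0],"delta_rot":[0,0,0],"hand":1},{"translation":[0.032,-0.001,0],"delta_rot":[0,0,0],"hand":1},{"translation":[0.036,-0.001,0],"delta_rot":[0,0,0],"hand":1},{"translation":[0.039,-0.001,0],"delta_rot":[0,0,0],"hand":1},{"translation":[0.042,-0.001,0],"delta_rot":[0,0,0],"hand":1},{"translation":[0.045,-0.001,0],"delta_rot":[0,0,0],"hand":1},{"translation":[0.047,-0.001,0],"delta_rot":[0,0,0],"hand":1}]'; python3 go.py 0 -31 200
```

```text
time: 8.0
ee_pos: [0.5637, -0.0183, 0.2004]
eef_rot: [2.363, 2.055, -0.001]
force: [-2.1, -18.8, 21.6]
opening: -0.0
t 8.0 TCP trk mm [  0.4 -32.6 200.4] F trk [  0.5 -18.9  21.6] tq [-3.86  0.46 -0.01] open -0.0
rot err (units) [ 0.0046  0.0044 -0.0045]
shift [ 0.0032 -0.0007  0.0008]
```

```bash
python3 -m inch '[{"translation":[0.001,0,0],"delta_rot":[0,0,0],"hand":1},{"translation":[0.002,0,0],"delta_rot":[0,0,0],"hand":1},{"translation":[0.003,0,0],"delta_rot":[0,0,0],"hand":1},{"translation":[0.004,0,0],"delta_rot":[0,0,0],"hand":1},{"translation":[0.005,0,0],"delta_rot":[0,0,0],"hand":1},{"translation":[0.006,0,0],"delta_rot":[0,0,0],"hand":1},{"translation":[0.007,0,0],"delta_rot":[0,0,0],"hand":1},{"translation":[0.008,0,0],"delta_rot":[0,0,0],"hand":1},{"translation":[0.008,0,0],"delta_rot":[0,0,0],"hand":1},{"translation":[0.008,0,0],"delta_rot":[0,0,0],"hand":1}]'; python3 go.py 0 -31 200
python3 - <<'E'
from station import get_image
import cv2,pickle
a=get_image("top")["image"][160:250,190:300]; b=get_image("scene")["image"][210:300,340:450]
cv2.imwrite("pics/5.png",cv2.resize(cv2.hconcat([a,b]),None,fx=3.6,fy=3.6,interpolation=cv2.INTER_CUBIC))
E
```

```text
time: 8.83
ee_pos: [0.5641, -0.0162, 0.2004]
eef_rot: [2.364, 2.052, -0.004]
force: [-3.8, -24.0, 24.6]
opening: 0.0001
t 8.83 TCP trk mm [  0.4 -30.5 200.4] F trk [ -0.6 -24.3  24.6] tq [-4.74  0.79  0.03] open 0.0001
rot err (units) [ 0.0044  0.0059 -0.0057]
shift [-0.0011 -0.0009  0.0008]
```

View pics/5.png

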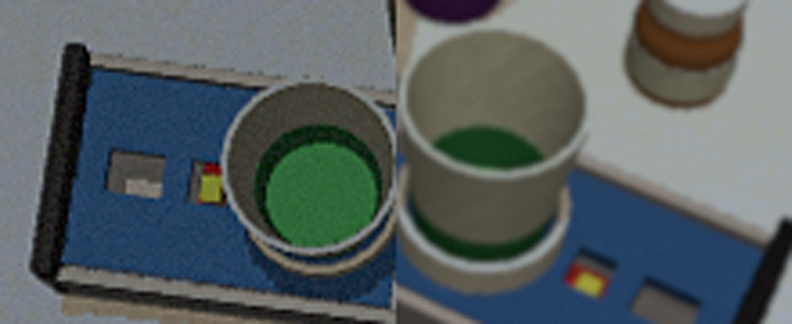

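The carrier meets the stop and the y force has risen. The pin sits low in the right-hand slot, at (210,183) in the left half. I'll back off with the bar still down, so the fingers don't rub the plate, and then lift.

```bash
python3 -m inch '[{"translation":[-0.003,0,0],"delta_rot":[0,0,0],"hand":1},{"translation":[-0.006,0,0],"delta_rot":[0,0,0],"hand":1},{"translation":[-0.009,0,0],"delta_rot":[0,0,0],"hand":1},{"translation":[-0.012,0,0],"delta_rot":[0,0,0],"hand":1},{"translation":[-0.015,0,0],"delta_rot":[0,0,0],"hand":1},{"translation":[-0.018,0,0],"delta_rot":[0,0,0],"hand":1},{"translation":[-0.021,0,0],"delta_rot":[0,0,0],"hand":1},{"translation":[-0.023,0,0],"delta_rot":[0,0,0],"hand":1},{"translation":[-0.023,0,0],"delta_rot":[0,0,0],"hand":1},{"translation":[-0.023,0,0],"delta_rot":[0,0,0],"hand":1}]'; python3 go.py 0 -36 250
python3 - <<'E'
from station import get_image
import cv2,pickle
a=get_image("top")["image"][160:250,190:300]; b=get_image("scene")["image"][190:280,270:380]
cv2.imwrite("pics/6.png",cv2.resize(cv2.hconcat([a,b]),None,fx=3.6,fy=3.6,interpolation=cv2.INTER_CUBIC))
E
```

```text
time: 9.77
ee_pos: [0.5633, -0.0185, 0.2004]
eef_rot: [2.359, 2.067, 0.012]
force: [3.9, 3.2, 15.5]
opening: -0.0001
t 9.77 TCP trk mm [  0.  -32.9 200.4] F trk [ 3.4  3.6 15.5] tq [ 0.57 -0.73 -0.01] open -0.0001
rot err (units) [ 0.0056 -0.0016  0.0002]
shift [-0.0059  0.0008 -0.0991]
```

View pics/6.png

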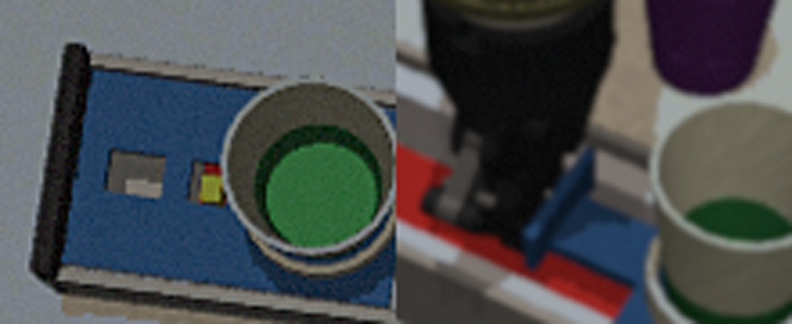

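The carrier is unmoved at the stop and the force has reversed, so the fingers are no longer pushing. Now I back off a little more and then lift straight up.

```bash
python3 -m inch '[{"translation":[-0.004,0,0],"delta_rot":[0,0,0],"hand":1},{"translation":[-0.008,0,0],"delta_rot":[0,0,0],"hand":1},{"translation":[-0.01,0,0],"delta_rot":[0,0,0],"hand":1},{"translation":[-0.01,0,-0.007],"delta_rot":[0,0,0],"hand":1},{"translation":[-0.01,0,-0.015],"delta_rot":[0,0,0],"hand":1},{"translation":[-0.01,0,-0.025],"delta_rot":[0,0,0],"hand":1},{"translation":[-0.01,0,-0.035],"delta_rot":[0,0,0],"hand":1},{"translation":[-0.01,0,-0.045],"delta_rot":[0,0,0],"hand":1},{"translation":[-0.01,0,-0.055],"delta_rot":[0,0,0],"hand":1},{"translation":[-0.01,0,-0.065],"delta_rot":[0,0,0],"hand":1}]'; python3 go.py 0 -40 300
python3 -m inch '[{"translation":[-0.01,0,-0.03],"delta_rot":[0,0,0],"hand":1},{"translation":[-0.03,0,-0.06],"delta_rot":[0,0,0],"hand":1},{"translation":[-0.05,0,-0.09],"delta_rot":[0,0,0],"hand":1},{"translation":[-0.08,0,-0.13],"delta_rot":[0,0,0],"hand":1},{"translation":[-0.12,0,-0.17],"delta_rot":[0,0,0],"hand":1},{"translation":[-0.17,0,-0.2],"delta_rot":[0,0,0],"hand":1},{"translation":[-0.22,0,-0.23],"delta_rot":[0,0,0],"hand":1},{"translation":[-0.27,0,-0.25],"delta_rot":[0,0,0],"hand":1},{"translation":[-0.3,0,-0.25],"delta_rot":[0,0,0],"hand":1},{"translation":[-0.3,0,-0.25],"delta_rot":[0,0,0],"hand":1}]'; python3 go.py
python3 - <<'E'
from station import get_image
import cv2,pickle
d=get_image("top");pickle.dump(d,open("top7.pkl","wb"))
a=d["image"][160:270,190:320]; b=get_image("scene")["image"][190:300,320:450]
cv2.imwrite("pics/7.png",cv2.resize(cv2.hconcat([a,b]),None,fx=3,fy=3,interpolation=cv2.INTER_CUBIC))
E
```

```text
time: 10.7
ee_pos: [0.5595, -0.0251, 0.2295]
eef_rot: [-2.364, -2.068, 0.002]
force: [-0.1, 0.6, -0.4]
opening: 0.0002
t 10.7 TCP trk mm [ -2.9 -39.9 229.5] F trk [-0.2  0.6 -0.4] tq [ 0.05 -0.01  0.01] open 0.0002
rot err (units) [-0.001   0.0003 -0.0006]
shift [-0.0003  0.0056 -0.141 ]
time: 11.53
ee_pos: [0.5389, -0.1783, 0.3549]
eef_rot: [2.37, 2.06, -0.003]
force: [-0.4, -0.1, -1.3]
opening: 0.0
t 11.53 TCP trk mm [  -3.1 -194.5  354.9] F trk [-0.4 -0.2 -1.3] tq [-0.02  0.03 -0.02] open 0.0
rot err (units) [-0.0002  0.0015 -0.0048]
```

View pics/7.png

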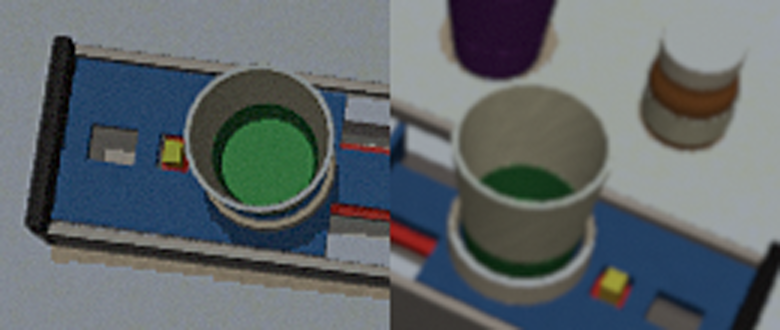

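The pin now stands up in the right-hand slot, at (173,150) in the crop, which is the pixel where it stood at the start. The carrier is up against the stop and the cup is upright. I'll take one full-frame check for the bystanders and then hand in.

```bash
python3 - <<'E'
from h import *
a=pickle.load(open("top0.pkl","rb"))["image"];b=pickle.load(open("top7.pkl","rb"))["image"]
for n,(u,v) in dict(spare=(421,113),tin=(267,85),jar=(245,315),purple=(322,321)).items():
    s=np.s_[v-28:v+28,u-24:u+24]
    r=cv2.phaseCorrelate(a[s].mean(2),b[s].mean(2));print(n,np.round(r,2))
k=np.load("k.npy");d=pickle.load(open("top0.pkl","rb"))
# expected slab front-slot corners if at stop
for p in((-10,166,57),(10,166,57),(-10,140,57),(10,140,57)):
    c,s=np.cos(k[2]),np.sin(k[2]);x,y,z=np.array(p)/1e3
    print(p,((proj(d,[k[0]+c*x-s*y,k[1]+s*x+c*y,z])-[190,160])*3+1).round(0))
E
python3 -c "
from station import job_done;print(job_done())"
```

```text
the job is handed in; nothing more can be done
NoneTraceback (most recent call last):
  File "<stdin>", line 5, in <module>
    return _wrapfunc(a, 'round', decimals=decimals, out=out)
    return _wrapit(obj, method, *args, **kwds)
    conv = _array_converter(obj)
ValueError: setting an array element with a sequence. The requested array has an inhomogeneous shape after 1 dimensions. The detected shape was (2,) + inhomogeneous part.
```

The carrier is at the end stop with the pin locking it there, and I handed the job in at about 11.6 s of robot time. With the fingers shut, I pressed the red bar fully down behind the carrier. I held it down while pushing the carrier about 105 mm to the stop, then backed off and lifted straight up so the bar could spring back.

**Bar held down:** the tool height stayed within 0.2 mm of fully down during the push. The downward force read 14 to 25 N at every check.

**Last picture:** the carrier is against the black stop. The pin is up in the right-hand slot, at the pixel where it stood when up at the start. The cup is upright in its socket, and the fingertips are clear of everything.

**Check that failed:** my final script, meant to measure whether the spare cup, tin and jar had shifted, crashed on a printing error. The job was handed in without those numbers, and without the computed check of the carrier's position. The tool never went near the spare cup, tin or jar. The jar looked undisturbed in the last scene picture, but the spare cup and tin were not in the later crops.

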